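# Zero the tester, sort out the coreless cartridge, present the good one

## Task

One of the two look-alike steel cartridges was closed without its heavy core. First turn the tester's reset knob counter-clockwise fully back to its zero stop; then lift the cartridges in turn to feel which is heavier, stand the lighter one in the empty wooden tray on the far side of the cartridges from the tester, and finish holding the heavier one in the gripper, upright and still, centred over the tester's round sensor face with its middle about 8 cm above it: do not put it down or let go. Never tip a cartridge over, and leave the other things on the bench where they are.

Things in the scene. Friction and masses are not known exactly. Their poses are not given: they have to be found in the camera images.
- tester: low grey metal tester, fixed to the bench, 100 mm (its x) by 180 mm (its y), top at 28 mm. Origin at the centre of its underside. On its top: a round black sensor face 45 mm to its -y side, and a white dial with the black reset knob 45 mm to its +y side
- sensor_face (a point): centre of the round black sensor face (44 mm diameter, steel rim 54 mm) on the tester's top, 31 mm above the bench, facing straight up; axes parallel to the tester's
- reset_knob (a joint): angle of the reset knob (rad): 0 at the zero stop, where the pointer lies along the tester's +x; grows to 1.6 as it is turned clockwise seen from above; starts between 0.6 and 1.35. Light, even friction (0.04 N m), stays where it is left, hard stop at 0
- knob_grip (a point): point on the knob's vertical axis, at the height to grip, 54 mm above the bench. The knob is a bar 40 mm long (along this point's x, the pointer's direction), 14 mm wide (y), from 31 to 62 mm above the bench, on a disc 42 mm diameter and 3 mm thick; turns with the knob
- cartridge_a_center (a point): centre (25 mm up) of one of two look-alike closed steel cartridges, standing on its flange; z is its axis. 50 mm high: flange 54 mm diameter, 8 mm high at the bottom, above it a plain round body 44 mm diameter (grip here), flat top. One holds a heavy core and weighs at least 0.2 kg more than the other; both are under 0.7 kg. Only lifting tells which; it varies
- cartridge_b_center (a point): centre (25 mm up) of one of two look-alike closed steel cartridges, standing on its flange; z is its axis. 50 mm high: flange 54 mm diameter, 8 mm high at the bottom, above it a plain round body 44 mm diameter (grip here), flat top. One holds a heavy core and weighs at least 0.2 kg more than the other; both are under 0.7 kg. Only lifting tells which; it varies
- tray: empty pale wooden tray, fixed to the bench, 225 mm (its x) by 132 mm (its y) outside, walls 4 mm thick and 38 mm high; room for both cartridges side by side along its x. Origin at the centre of its underside
- tray_floor (a point): centre of the tray's inner floor (216 by 122 mm, 7 mm above the bench); axes parallel to the tray's
- loupe: black eye loupe, 35 mm diameter, 27 mm high, behind the work. Bystander: leave it alone. Origin at its underside
- pot: small clear pot with blue lid, 52 mm diameter, 50 mm high, behind the work. Bystander: leave it alone. Origin at its underside
- vial: small clear vial with white cap, 45 mm high, behind the work. Bystander: leave it alone. Origin at its underside
- brush: brush lying flat, 150 mm long, near the front edge. Bystander: leave it alone. Origin at its underside
- screwdriver: small screwdriver lying flat, 95 mm long, near the front edge. Bystander: leave it alone. Origin at its underside
Things that resemble listed ones, but are neither listed nor needed, are in the scene too. What is shaped like the tester but red is not meant.

How it is judged:
On the way, in this order (a step that is already met when the one before it is completed fails the run):
1. the reset knob is back at its zero stop (within 0.08 rad) (value of joint reset_knob below 0.08 rad), for 0.2 s.
2. after that, a cartridge is lifted clear in the gripper (35 mm or more) (((height (world z) of cartridge_a_center above 0.06 m and contact force between the fingers and cartridge_a above 1 N) or (height (world z) of cartridge_b_center above 0.06 m and contact force between the fingers and cartridge_b above 1 N))), for 0.2 s.
At the end, for the whole second after the job is handed in: Heavier cartridge held by the fingers, still, upright (0.2 rad), its centre within 20 mm sideways of the sensor face's centre and 50 to 120 mm above it, clear of the tester; the lighter one standing on the tray's floor, let go; knob within 0.1 rad of zero (value of joint reset_knob below 0.1 rad and ((contact force between the fingers and cartridge_a above 1 N and horizontal distance between cartridge_a_center and sensor_face below 0.02 m and z of cartridge_a_center in the frame of sensor_face between 0.05 and 0.12 m and angle between cartridge_a_center's own z axis and vertical below 0.2 rad and linear speed of each of cartridge_a, cartridge_b below 0.03 m/s and contact force between cartridge_a and tester below 0.1 N and contact force between cartridge_b and tray between 0.5 and 3.5 N and z of cartridge_b_center in the frame of tray_floor below 0.032 m and angle between cartridge_b_center's own z axis and vertical below 0.15 rad and contact force between the fingers and cartridge_b below 0.1 N) or (contact force between the fingers and cartridge_b above 1 N and horizontal distance between cartridge_b_center and sensor_face below 0.02 m and z of cartridge_b_center in the frame of sensor_face between 0.05 and 0.12 m and angle between cartridge_b_center's own z axis and vertical below 0.2 rad and linear speed of each of cartridge_b, cartridge_a below 0.03 m/s and contact force between cartridge_b and tester below 0.1 N and contact force between cartridge_a and tray between 0.5 and 3.5 N and z of cartridge_a_center in the frame of tray_floor below 0.032 m and angle between cartridge_a_center's own z axis and vertical below 0.15 rad and contact force between the fingers and cartridge_a below 0.1 N))); the arm keeps its last pose, push and grip.
It fails at once if a cartridge tipped by more than 0.6 rad (angle between any of cartridge_a_center, cartridge_b_center's own z axis and vertical above 0.6 rad).
It fails at once if a bystander moved by more than 30 mm (distance of any of loupe, pot, vial, brush, screwdriver from where it was at the start of the episode above 0.03 m).
It also fails if it takes over 72 s, if anything falls off the work surface, if the arm or the gripper's body presses on something with over 40 N, if the wrist force passes 120 N, or if a joint passes its speed limit or range.

## Robot

A 7-joint arm with a two-finger parallel gripper is mounted at the origin on a cart in front of the work surface, level with it; the furniture and walls round the work are solid. World frame = base frame: x ahead of the robot, y to its left, z up, the work surface at z = 0. Lengths are in m, angles in rad, forces in N, time in s.
With the tool pointing down it reaches from about 0.425 to 0.825 m from the base axis. Payload 3.6 kg.
Tool frame: the origin (TCP) lies on the centre line of the jaws, within the pads' length; the fingertips stand 8 mm ahead of it and the grasp point (between the pads) lies 11 mm behind it; z points along the fingers, y is the line along which they close (so a half turn about z gives the same grasp; the last joint's range is limited). The gripper opens to 93 mm and grips with 3 to 60 N. Pads are 15 mm wide; open, the fingers measure 128 mm over their backs; the gripper's body (75 mm by 188 mm) begins 65 mm behind the grasp point.
Start: joints at [-1.198, 0.615, -0.013, 1.423, 0.008, 1.103, -0.04], TCP at [0.252, 0.599, 0.227] pointing down, gripper open.
Joint ranges: [-3.12, 3.12], [-0.3, 2.06], [-1.34, 1.32], [0.26, 2.42], [-1.36, 4.5], [0.01, 1.98], [-2.84, 2.84]. Speed limits (rad/s): [2.79, 2.79, 3.14, 3.14, 3.14, 3.14, 3.14].

## Interface

Orientations are given as a 3x3 rotation matrix whose columns are the frame's x, y, z axes.
In Python, from cell import state, imaging, manip gives the robot as it stands.
- The arm moves only by the tool play_rows, never from a script. Its argument "deltas" is one flat list of numbers, 4 for each row, row after row: the shift along the tool's x, y, z in mm, then the turn about the tool's z in rad. In form: [dx, dy, dz, spin, dx, dy, dz, spin, ...]. A call has 1 to 8 rows; each row is the pose to reach, as a shift and turn from the pose commanded when the call began, along the tool's axes at that moment; what a row does not reach only later rows make up. A row lasts 1/8 s, in which the tool goes at most 62.5 mm and 10.7 degrees, less where a joint would pass 70% of its speed; a pose out of reach is approached as far as the arm can. A call with a gripper value outside its range is refused whole. "jaw" is the gripper command: -1 is fully open, 1 is shut, values between are in proportion, set as the call begins (left out, the last holds). The fingers move at their own pace and stop on an object; the grip force is fixed at half the most. Time passes only in rows, so rows that repeat a pose let the fingers close. It gives the time, the measured TCP pose, the force, the opening and the grip force at its end, in the units of the state.
- state(): the state, without advancing time (a new reading comes with each control period).
- imaging.camera(name): name is "scene" or "top" or "wrist"; returns a dict with "frame" (420x560x3 uint8, red, green, blue), "z_map" (420x560 float32, m along the optical axis (not along the pixel's ray), 0 where there is no reading), "K" (3x3 intrinsics, pixels), "R" (3x3) and "t" (3): a world point X has camera coordinates R X + t. Camera axes: x right, y down, z forward; pixel columns grow to the right and rows downward; lengths in m; the calibration is good to about 2 mm. A picture is of the moment at which its call begins.
- manip.sign_off(): hands the job in; it is judged then, once.
The state is a dict: "time_s": time; "q": joint angles; "joint_vel": joint speeds; "effort": joint torques, N m; "tcp_pos": TCP position; "tool_rot": TCP orientation; "contact_force": force on the tool from outside, world axes, zero at the start; "wrist_torque": the same for the moment, N m; "width": finger opening in m; "gripper_force": force on a finger pad.
Only numpy, scipy, OpenCV 4.12 (cv2) and the standard library are available. Lean on these libraries where they do the work, as an engineer would, in place of code of your own. Each camera call takes 0.05 s, during which the arm holds its last target. There are 200 camera calls.

## Working session

There is one attempt and no reset: what is moved stays moved. The work goes in short steps, Python scripts to look and compute and a tool call to move; the robot and the scene stay as the last step left them, time stands still between calls to the robot, and variables do not carry over. Pictures are saved under pics/ and viewed, at most 10 in all, crops included, and the job is handed in when it is done.

Besides the shell and the picture viewer there is one more tool, called after ">>>" as name(argument=value, ...) on one line, values as JSON. play_rows: Moves the arm, as the interface text tells. Its arguments: {"type":"object","properties":{"deltas":{"type":"array","items":{"type":"number"}},"jaw":{"type":"number"}},"required":["deltas"]}

```bash
mkdir -p pics; cat > h.py <<'E'
from cell import state, imaging, manip
import numpy as np, cv2
def save(c,n): 
    cv2.imwrite(f'pics/{n}.png',c['frame'][:,:,::-1]); np.savez(f'pics/{n}.npz',**c)
def w(c,u,v,z=None):
    u=float(u);v=float(v); r=np.linalg.inv(c['K'])@[u,v,1]
    R=c['R'];t=c['t']
    if z is None: p=r*c['z_map'][int(round(v)),int(round(u))]; return R.T@(p-t)
    o=-R.T@t; d=R.T@r; return o+d*(z-o[2])/d[2]
E
python3 - <<'E'
from h import *
s=state();print(s['time_s'],s['tcp_pos'],np.round(s['tool_rot'],3))
for n in('top','scene'): save(imaging.camera(n),n)
E
```

```text
0.0 [0.25209395 0.59831094 0.22551918] [[-0.922  0.388 -0.001]
 [ 0.388  0.922 -0.002]
 [-0.    -0.002 -1.   ]]
```

View pics/top.png

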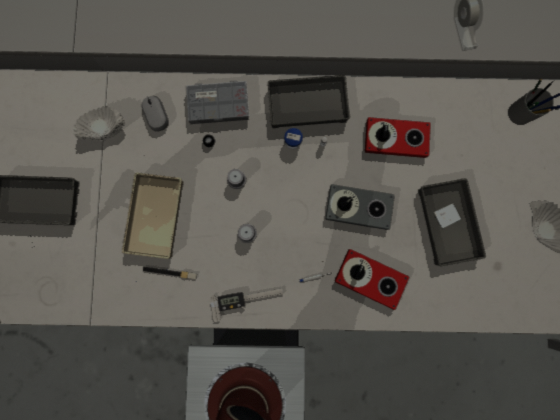

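View pics/scene.png

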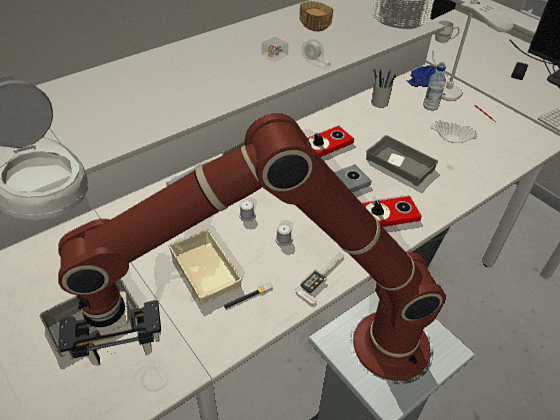

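Grey tester is at (360,207); its look-alikes are red at (397,137) and (372,278), and a grey box at (217,102). The cartridges are at (235,178) and (246,233). The pale tray is at (153,216), with dark trays at (38,200), (307,102) and (452,222). I choose the grey tester, the pale tray and the two cartridges.

```bash
python3 - <<'E'
from h import *
c=dict(np.load('pics/top.npz'))
for u,v in [(245,400),(235,178),(246,233),(153,216),(345,204),(377,209),(392,230),(5,300)]: print(u,v,np.round(w(c,u,v),3))
f=c['frame'][:,:,::-1]
a=cv2.resize(f[160:255,315:410],(570,570),interpolation=cv2.INTER_CUBIC)
cv2.imwrite('pics/crop.png',a)
E
```

```text
245 400 [ 0.061 -0.01   0.163]
235 178 [0.609 0.04  0.051]
246 233 [0.459 0.006 0.049]
153 216 [0.504 0.271 0.008]
345 204 [ 0.541 -0.26   0.062]
377 209 [ 0.533 -0.354  0.031]
392 230 [ 0.478 -0.403  0.001]
5 300 [0.265 0.666 0.003]
```

View pics/crop.png

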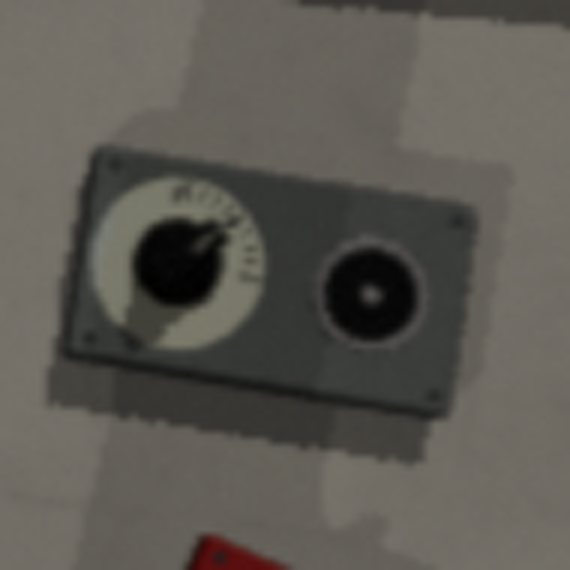

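The close crop shows the grey tester. The dial centre is at about (344.7,203.9), with the pointer toward the upper right, roughly 0.75 rad clockwise of tester +x. The sensor face is at (376.7,209).

```bash
cat >> h.py <<'E'
def delta(P,yaw=None):
    "tool-frame delta (mm) to world P and spin so tool y points along yaw (mod pi)"
    s=state();R=s['tool_rot'];d=R.T@(np.array(P)-s['tcp_pos'])*1000
    if yaw is None: return np.round(d,1)
    y=np.arctan2(R[1,1],R[0,1]); a=-(yaw-y); a=(a+np.pi/2)%np.pi-np.pi/2
    return np.round(np.r_[d,a],3)
E
python3 - <<'E'
from h import *
c=dict(np.load('pics/top.npz'))
S=w(c,376.7,209,.031);D=w(c,344.7,203.9,.028);print(S,D,np.linalg.norm((S-D)[:2]))
y=(D-S)[:2];print('tester +x yaw',np.arctan2(y[1],y[0])-np.pi/2)
K=w(c,344.7,203.9,.06); tip=w(c,315+232/6,160+225/6,.062);b=tip-D;print('bar yaw',np.arctan2(b[1],b[0]))
g=np.arctan2(b[1],b[0])
print('cam',-c['R'].T@c['t'])
print(delta([.46,.3,.2]),delta([D[0],D[1],.2],g+np.pi/2))
# tray & cartridges
for u,v in[(137,176),(181,179),(171,257),(125,251)]:print(w(c,u,v,.038))
for u,v in[(235.5,178),(246,233)]:print(w(c,u,v,.05))
E
```

```text
[ 0.53279676 -0.35306603  0.031     ] [ 0.54580224 -0.26497338  0.028     ] 0.08904750273838997
tester +x yaw -0.14657528970237177
bar yaw -0.957850522160867
cam [ 0.37882029 -0.06994871  1.25233443]
[-307.4 -194.2   26.1] [-6.05818e+02 -6.81559e+02  2.72000e+01  5.59000e-01]
[0.61178289 0.31249925 0.038     ]
[0.60562854 0.19027088 0.038     ]
[0.39056273 0.20763013 0.038     ]
[0.40446424 0.33303192 0.038     ]
[0.60898621 0.0383454  0.05      ]
[0.45849669 0.00553342 0.05      ]
```

>>> play_rows(deltas=[-51, -32, 4, 0.04, -102, -65, 8, 0.08, -154, -97, 12, 0.12, -205, -130, 16, 0.16, -256, -162, 20, 0.2, -307, -194, 26, 0.25, -336, -241, 26, 0.3, -365, -288, 26, 0.36], jaw=0.3)

```text
time_s: 1.1
tcp_pos: [0.4771, 0.1898, 0.2002]
tool_rot: [[-0.724, 0.69, -0.001], [0.69, 0.724, -0.001], [0.0, -0.001, -1.0]]
contact_force: [-0.2, -0.1, 0.6]
width: 0.0327
gripper_force: 0.0
```

```bash
python3 - <<'E'
from h import *
print(state()['time_s'],state()['tcp_pos'],delta([.546,-.265,.16],.613))
E
```

```text
1.1 [0.47708607 0.18976084 0.20017041] [-3.63591e+02 -2.81678e+02  4.03630e+01  1.97000e-01]
```

>>> play_rows(deltas=[-45, -35, 5, 0.02, -91, -70, 10, 0.05, -136, -105, 15, 0.07, -182, -141, 20, 0.1, -227, -176, 25, 0.12, -273, -211, 30, 0.15, -318, -246, 35, 0.17, -364, -282, 40, 0.2])

```text
time_s: 2.1
tcp_pos: [0.5471, -0.2646, 0.1601]
tool_rot: [[-0.574, 0.819, -0.001], [0.819, 0.574, 0.001], [0.001, 0.0, -1.0]]
contact_force: [1.3, 0.5, 0.0]
width: 0.0329
gripper_force: 0.0
```

```bash
python3 - <<'E'
from h import *
c=imaging.camera('wrist');save(c,'wr1')
s=state();print(s['tcp_pos'],s['q'])
P=c['R']@np.array([.546,-.265,.062])+c['t'];p=c['K']@P;print(p/p[2])
E
```

```text
[ 0.5454168  -0.27649655  0.15966825] [ 0.31746953  0.62564335  0.18323435  1.63184336 -0.12566662  0.89163018
  1.14464839]
[282.52838266 213.80759611   1.        ]
```

View pics/wr1.png

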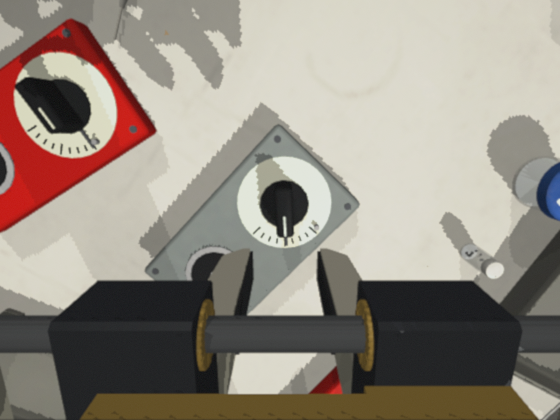

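The wrist view shows the grey tester's dial centred at (285,202). The knob bar runs nearly vertical in the image, along tool x, with its pointer tip at (286,238).

```bash
python3 - <<'E'
from h import *
c=dict(np.load('pics/wr1.npz'))
D=w(c,284.5,202.5,.028);print(D)
for z in(.028,):
  print(w(c,286,237,.062),w(c,283,197,.062)); a=w(c,286,237,.062)-w(c,284,200,.062);print(np.arctan2(a[1],a[0]))
s=state();print(s['tcp_pos'],np.linalg.norm(s['joint_vel']))
m=.5*(D+[.546,-.265,.028]);print(delta([m[0],m[1],.043],.613))
E
```

```text
[ 0.54690304 -0.26369423  0.028     ]
[ 0.5589338  -0.27876054  0.062     ] [ 0.53875634 -0.25404451  0.062     ]
-0.9058819521506759
[ 0.5454168  -0.27649655  0.15966825] 0.1454938395932563
[ 1.04100e+01  8.40600e+00  1.16538e+02 -1.40000e-02]
```

>>> play_rows(deltas=[0, 0, 20, -0.02, 0, 0, 20, -0.02])

```text
time_s: 2.4
tcp_pos: [0.5456, -0.2624, 0.1388]
tool_rot: [[-0.59, 0.807, -0.004], [0.807, 0.59, 0.002], [0.004, -0.002, -1.0]]
contact_force: [-0.2, 0.6, -0.4]
width: 0.0328
gripper_force: 0.0
```

```bash
python3 - <<'E'
from h import *
print(state()['tcp_pos'],np.linalg.norm(state()['joint_vel']),delta([.5465,-.2644,.043],.63))
E
```

```text
[ 0.54558901 -0.26241315  0.13877188] 0.04239680679644813 [-2.5660e+00 -2.3600e-01  9.5762e+01  2.0000e-03]
```

>>> play_rows(deltas=[0, 0, 35, 0, 0, 0, 65, 0, 0, 0, 85, 0, 0, 0, 95, 0, 0, 0, 95, 0])

```text
time_s: 3.02
tcp_pos: [0.5471, -0.2628, 0.0457]
tool_rot: [[-0.591, 0.806, -0.0], [0.806, 0.591, 0.0], [0.0, -0.0, -1.0]]
contact_force: [-0.4, 1.2, -0.2]
width: 0.0326
gripper_force: 0.0
```

>>> play_rows(deltas=[0, 0, 0, 0, 0, 0, 0, 0, 0, 0, 0, 0], jaw=1)

```text
time_s: 3.4
tcp_pos: [0.5463, -0.2645, 0.0466]
tool_rot: [[-0.59, 0.807, -0.001], [0.807, 0.59, -0.001], [-0.001, -0.001, -1.0]]
contact_force: [-2.1, -1.0, 4.2]
width: 0.0139
gripper_force: 29.9
```

>>> play_rows(deltas=[0, 0, 0, -0.15, 0, 0, 0, -0.3, 0, 0, 0, -0.45, 0, 0, 0, -0.6, 0, 0, 0, -0.72, 0, 0, 0, -0.78, 0, 0, 0, -0.8, 0, 0, 0, -0.8])

```text
time_s: 4.4
tcp_pos: [0.5468, -0.2636, 0.0466]
tool_rot: [[-0.99, 0.141, 0.0], [0.141, 0.99, -0.0], [-0.0, -0.0, -1.0]]
contact_force: [-2.3, 0.6, 6.0]
width: 0.0133
gripper_force: 30.0
```

```bash
python3 - <<'E'
from h import *
s=state();R=s['tool_rot'];print(s['wrist_torque'],s['effort'],np.arctan2(R[1,1],R[0,1])-np.pi/2,s['width'])
E
```

```text
[ 0.02493937  0.5057898  -0.29966241] [ -0.71533369 -43.37347984  -1.20378703 -11.24005347   0.10847745
  -0.59755325   0.28467762] -0.14141450376942322 0.013344555761939976
```

>>> play_rows(deltas=[0, 0, 0, -0.03, 0, 0, 0, -0.05, 0, 0, 0, -0.05])

```text
time_s: 4.78
tcp_pos: [0.547, -0.2636, 0.0466]
tool_rot: [[-0.996, 0.093, 0.001], [0.093, 0.996, 0.0], [-0.001, 0.0, -1.0]]
contact_force: [-1.9, -0.5, 6.1]
width: 0.014
gripper_force: 31.0
```

```bash
python3 - <<'E'
from h import *
s=state();R=s['tool_rot'];print(s['wrist_torque'],np.arctan2(R[1,1],R[0,1])-np.pi/2,s['width'])
E
```

```text
[ 0.0548875   0.49011091 -0.65897704] -0.09361651763830126 0.013982992945576372
```

>>> play_rows(deltas=[0, 0, 0, 0, 0, 0, 0, 0, 0, 0, -30, 0, 0, 0, -70, 0, 0, 0, -110, 0, 0, 0, -110, 0], jaw=-0.3)

```text
time_s: 5.52
tcp_pos: [0.5495, -0.2638, 0.159]
tool_rot: [[-0.996, 0.088, 0.007], [0.088, 0.996, -0.003], [-0.007, -0.002, -1.0]]
contact_force: [0.1, 0.4, -0.8]
width: 0.06
gripper_force: 0.0
```

```bash
python3 - <<'E'
from h import *
c=imaging.camera('wrist');save(c,'wr2')
s=state();print(s['tcp_pos'],s['joint_vel'])
print(delta([.609,.038,.13],1.5),delta([.458,.0055,.13],1.5))
E
```

```text
[ 0.54789896 -0.2632836   0.15680525] [-0.00117235  0.03868484  0.00415829  0.04548661  0.00207071  0.00058061
 -0.00152614]
[-3.4224e+01  3.0552e+02  2.6645e+01 -1.7000e-02] [ 1.13322e+02  2.59833e+02  2.62630e+01 -1.70000e-02]
```

View pics/wr2.png

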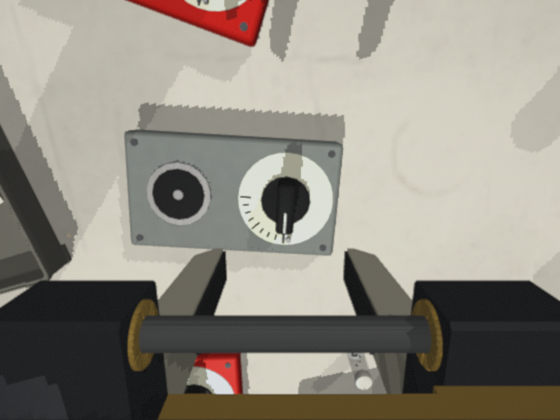

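The wrist view shows the pointer at the end mark of the dial at (285,240), which is zero. The sensor centre is at (178,194).

```bash
python3 - <<'E'
from h import *
c=dict(np.load('pics/wr2.npz'))
S=w(c,178,194,.031);D=w(c,286,199,.028);y=(D-S)[:2];print(S,D,'tx',np.arctan2(y[1],y[0])-np.pi/2)
a=w(c,284.5,234,.062)-w(c,285.5,214,.062);print('ptr',np.arctan2(a[1],a[0]))
print(state()['tcp_pos'])
E
```

```text
[ 0.5333078 -0.3532572  0.031    ] [ 0.54614629 -0.26349871  0.028     ] tx -0.14207008931509368
ptr -0.13433783419139983
[ 0.54789896 -0.2632836   0.15680525]
```

>>> play_rows(deltas=[-4, 45, 0, 0, -10, 95, 0, 0, -15, 145, 0, 0, -20, 195, 0, 0, -26, 245, 0, 0, -30, 285, 0, 0, -34, 305, 0, 0, -34, 305, 20, 0])

```text
time_s: 6.58
tcp_pos: [0.609, 0.0395, 0.1356]
tool_rot: [[-0.996, 0.086, 0.002], [0.086, 0.996, 0.001], [-0.002, 0.001, -1.0]]
contact_force: [0.6, 0.2, -1.1]
width: 0.0608
gripper_force: 0.0
```

```bash
python3 - <<'E'
from h import *
c=imaging.camera('wrist');save(c,'wr3')
E
```

```text
(no output)
```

View pics/wr3.png

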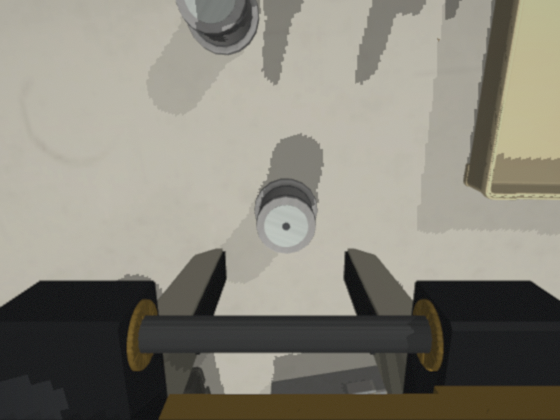

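Cartridge A's top is centred at (286,226), between the fingers. The knob reads about 0.01 rad.

```bash
python3 - <<'E'
from h import *
c=dict(np.load('pics/wr3.npz'))
A=w(c,286,226,.05);print(A)
s=state();print(s['tcp_pos'],s['joint_vel'].round(2) if hasattr(s['joint_vel'],'round') else s['joint_vel'],delta([A[0],A[1],.022],1.5))
E
```

```text
[0.61449102 0.03932447 0.05      ]
[0.60619915 0.03733945 0.13193169] [ 0.03 -0.    0.02  0.02 -0.    0.08  0.  ] [-8.68000e+00  2.89500e+00  1.09881e+02 -1.70000e-02]
```

>>> play_rows(deltas=[-4, 2, 30, 0, -4, 2, 65, 0, -4, 2, 90, 0, -4, 2, 105, 0, -4, 2, 109, 0, -4, 2, 109, 0])

```text
time_s: 7.38
tcp_pos: [0.6125, 0.0388, 0.0271]
tool_rot: [[-0.996, 0.089, 0.001], [0.089, 0.996, -0.0], [-0.001, -0.0, -1.0]]
contact_force: [-0.3, 0.4, 0.3]
width: 0.0605
gripper_force: 0.0
```

>>> play_rows(deltas=[0, 0, 0, 0, 0, 0, 0, 0, 0, 0, 0, 0, 0, 0, 0, 0], jaw=1)

```text
time_s: 7.88
tcp_pos: [0.6127, 0.0395, 0.0275]
tool_rot: [[-0.996, 0.088, 0.002], [0.088, 0.996, 0.0], [-0.002, 0.0, -1.0]]
contact_force: [-1.6, 0.8, 5.4]
width: 0.0441
gripper_force: 30.0
```

>>> play_rows(deltas=[0, 0, -20, 0, 0, 0, -45, 0, 0, 0, -65, 0, 0, 0, -75, 0, 0, 0, -75, 0, 0, 0, -75, 0, 0, 0, -75, 0, 0, 0, -75, 0])

```text
time_s: 8.88
tcp_pos: [0.6118, 0.0392, 0.101]
tool_rot: [[-0.996, 0.089, -0.001], [0.089, 0.996, -0.0], [0.001, -0.0, -1.0]]
contact_force: [-0.3, -0.0, -1.2]
width: 0.0442
gripper_force: 30.0
```

```bash
python3 - <<'E'
from h import *
F=[]
for i in range(4):
    imaging.camera('wrist');s=state();F.append(s['contact_force'])
print(np.round(F,2));print(s['tcp_pos'],s['width'],s['effort'])
print(delta([.503,.261,.1029]), delta([.458,.0055,.13],1.5))
E
```

```text
[[-0.09 -0.29 -2.63]
 [ 0.26 -0.32 -1.68]
 [ 0.63 -0.   -2.72]
 [-0.67 -0.59 -1.83]]
[0.61205844 0.03916677 0.10150429] 0.04396890282964361 [-4.45752312e-04 -4.68979490e+01 -7.71885496e-01 -1.35484287e+01
  3.82459737e-03  8.31248914e-02  1.93949808e-05]
[128.3 211.3  -1.4] [ 1.50475e+02 -4.71950e+01 -2.84510e+01 -1.80000e-02]
```

A reads about 2.1 N (~0.2 kg), so it is almost surely the lighter one. I'll put it in the tray and check it against B.

>>> play_rows(deltas=[10, 26, 0, 0, 27, 66, 0, 0, 44, 108, 0, 0, 61, 150, 0, 0, 76, 188, 0, 0, 84, 206, 0, 0, 86, 211, 0, 0, 86, 211, 0, 0])

```text
time_s: 10.07
tcp_pos: [0.5459, 0.255, 0.1016]
tool_rot: [[-0.996, 0.091, 0.0], [0.091, 0.996, -0.002], [-0.001, -0.002, -1.0]]
contact_force: [-0.6, -1.0, -2.5]
width: 0.044
gripper_force: 30.0
```

>>> play_rows(deltas=[0, 0, 15, 0, 0, 0, 35, 0, 0, 0, 52, 0, 0, 0, 60, 0, 0, 0, 64, 0, 0, 0, 64, 0])

```text
time_s: 10.82
tcp_pos: [0.5453, 0.257, 0.0377]
tool_rot: [[-0.996, 0.089, 0.0], [0.089, 0.996, 0.0], [-0.0, 0.0, -1.0]]
contact_force: [-0.5, -0.0, -2.2]
width: 0.0439
gripper_force: 30.0
```

```bash
python3 - <<'E'
from h import *
c=imaging.camera('scene');save(c,'sc2')
s=state();print(s['tcp_pos'],s['contact_force'],s['wrist_torque'])
E
```

```text
[0.54551109 0.25715836 0.0380175 ] [ 0.49466588  0.55004869 -2.68978076] [ 0.04465399  0.00403918 -0.00992168]
```

View pics/sc2.png

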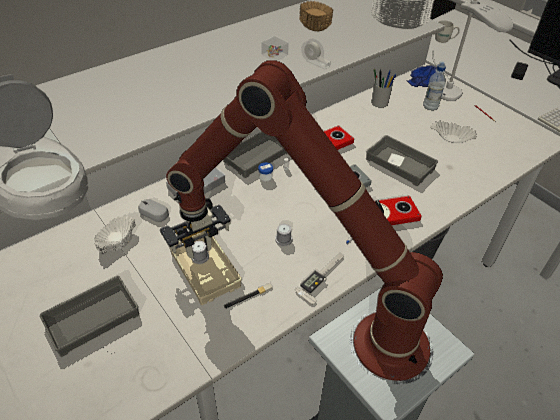

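The scene view shows the cartridge upright inside the pale tray at (200,250), about 3 mm above the floor.

>>> play_rows(deltas=[0, 0, 2, 0, 0, 0, 4, 0, 0, 0, 4, 0])

```text
time_s: 11.25
tcp_pos: [0.5454, 0.2571, 0.0346]
tool_rot: [[-0.996, 0.089, 0.001], [0.089, 0.996, 0.0], [-0.001, 0.0, -1.0]]
contact_force: [-1.0, -0.4, 4.1]
width: 0.0439
gripper_force: 30.0
```

>>> play_rows(deltas=[0, 0, 0, 0, 0, 0, 0, 0, 0, 0, 0, 0, 0, 0, -30, 0, 0, 0, -70, 0, 0, 0, -95, 0, 0, 0, -95, 0, 0, 0, -95, 0], jaw=-0.25)

```text
time_s: 12.25
tcp_pos: [0.5444, 0.2566, 0.1274]
tool_rot: [[-0.996, 0.089, -0.002], [0.089, 0.996, -0.001], [0.002, -0.001, -1.0]]
contact_force: [0.1, -1.0, 0.3]
width: 0.0581
gripper_force: 0.0
```

```bash
python3 - <<'E'
from h import *
s=state();print(s['tcp_pos'],s['contact_force'],s['width'],delta([.459,.0055,.13],1.48))
c=imaging.camera('wrist');cv2.imwrite('pics/wr4.png',c['frame'][:,:,::-1])
print(w(c,286,226)) 
E
```

```text
[0.54435726 0.25656906 0.12741629] [ 0.14472682 -0.9958426   0.25378436] 0.05810876271528252 [ 6.27870e+01 -2.57646e+02 -2.15000e+00  2.00000e-03]
[0.54449973 0.25658695 0.05773441]
```

>>> play_rows(deltas=[8, -35, 0, 0, 19, -80, 0, 0, 31, -125, 0, 0, 42, -172, 0, 0, 52, -215, 0, 0, 59, -245, 0, 0, 62, -257, 0, 0, 62, -257, 0, 0])

```text
time_s: 13.3
tcp_pos: [0.4604, 0.0065, 0.1281]
tool_rot: [[-0.996, 0.09, -0.001], [0.09, 0.996, 0.0], [0.001, 0.0, -1.0]]
contact_force: [0.6, -0.3, 0.1]
width: 0.0583
gripper_force: 0.0
```

```bash
python3 - <<'E'
from h import *
c=imaging.camera('wrist')
v,u=np.mgrid[:420,:560];r=np.linalg.inv(c['K'])@np.stack([u.ravel(),v.ravel(),np.ones(u.size)])
P=(c['R'].T@(r*c['z_map'].ravel()-c['t'][:,None])).T
m=(abs(P[:,2]-.05)<.004)&(np.hypot(P[:,0]-.459,P[:,1]-.0055)<.035)&(c['z_map'].ravel()>0)
B=(P[m].min(0)+P[m].max(0))/2;print(m.sum(),B,np.ptp(P[m],axis=0))
print(state()['tcp_pos'],state()['joint_vel'],delta([B[0],B[1],.027]))
E
```

```text
2862 [0.46083788 0.00513543 0.04978114] [0.04319726 0.04305409 0.00728558]
[0.46088341 0.00753527 0.1282954 ] [-1.90378692e-02  2.28616994e-04 -1.23399301e-02 -9.49558498e-03
  1.58742570e-03 -2.18936778e-04 -3.80458520e-06] [ -0.2  -2.5 101.3]
```

>>> play_rows(deltas=[0, -1.5, 30, 0, 0, -1.5, 65, 0, 0, -1.5, 90, 0, 0, -1.5, 100, 0, 0, -1.5, 100, 0, 0, -1.5, 100, 0])

```text
time_s: 14.1
tcp_pos: [0.4613, 0.0055, 0.0294]
tool_rot: [[-0.996, 0.088, 0.002], [0.088, 0.996, 0.0], [-0.002, 0.0, -1.0]]
contact_force: [0.7, 0.4, -0.1]
width: 0.0581
gripper_force: 0.0
```

>>> play_rows(deltas=[0, 0, 0, 0, 0, 0, 0, 0, 0, 0, 0, 0, 0, 0, 0, 0], jaw=1)

```text
time_s: 14.6
tcp_pos: [0.4611, 0.0054, 0.0293]
tool_rot: [[-0.996, 0.088, 0.002], [0.088, 0.996, 0.001], [-0.001, 0.001, -1.0]]
contact_force: [-0.8, 0.5, 6.3]
width: 0.0441
gripper_force: 30.0
```

>>> play_rows(deltas=[0, 0, -20, 0, 0, 0, -45, 0, 0, 0, -75, 0, 0, 0, -100, 0, 0, 0, -108, 0, 0, 0, -108, 0, 0, 0, -108, 0, 0, 0, -108, 0])

```text
time_s: 15.6
tcp_pos: [0.4597, 0.005, 0.1357]
tool_rot: [[-0.996, 0.089, -0.002], [0.089, 0.996, -0.0], [0.002, -0.0, -1.0]]
contact_force: [0.3, 0.5, -6.1]
width: 0.0439
gripper_force: 30.0
```

```bash
python3 - <<'E'
from h import *
F=[]
for i in range(4):
    imaging.camera('wrist');s=state();F.append(s['contact_force'])
print(np.round(F,2));print(s['tcp_pos'],s['width'])
print(delta([.533,-.353,.1354],1.48))
E
```

```text
[[ 0.15 -0.04 -5.02]
 [-0.78 -0.22 -4.93]
 [-0.4   0.46 -4.75]
 [-0.25 -0.03 -5.9 ]]
[0.46027219 0.00501649 0.13628335] 0.04407599209180767
[-1.04151e+02 -3.50168e+02  8.32000e-01  2.00000e-03]
```

B is about 5.2 N, so it is the heavier one. Moving it over the sensor face.

>>> play_rows(deltas=[-8, -28, 0, 0, -23, -77, 0, 0, -38, -128, 0, 0, -54, -180, 0, 0, -69, -232, 0, 0, -83, -280, 0, 0, -94, -316, 0, 0, -101, -338, 0, 0])

```text
time_s: 16.8
tcp_pos: [0.5302, -0.3436, 0.1358]
tool_rot: [[-0.996, 0.092, -0.001], [0.092, 0.996, -0.001], [0.001, -0.001, -1.0]]
contact_force: [-0.5, 0.1, -5.1]
width: 0.0439
gripper_force: 30.0
```

>>> play_rows(deltas=[-3, -10, 5, 0, -3, -12, 12, 0, -3, -12, 18, 0, -3, -12, 20, 0, -3, -12, 20, 0, -3, -12, 20, 0, -3, -12, 20, 0])

```text
time_s: 17.68
tcp_pos: [0.5332, -0.3528, 0.117]
tool_rot: [[-0.996, 0.089, 0.0], [0.089, 0.996, -0.0], [-0.0, -0.0, -1.0]]
contact_force: [-0.3, -0.0, -4.8]
width: 0.0443
gripper_force: 30.0
```

```bash
python3 - <<'E'
from h import *
for n in('top','scene'):
    c=imaging.camera(n); save(c,n+'3')
s=state();print(s['time_s'],s['tcp_pos'],s['joint_vel'],s['contact_force'],s['width'],delta([.533,-.353,.1153]))
a=imaging.camera('scene')['frame'];t=dict(np.load('pics/top3.npz'))['frame']
g=np.vstack([a[100:320,150:470],t[100:320,100:420]])
cv2.imwrite('pics/fin.png',cv2.resize(np.hstack([g[:220],g[220:]]),(800,275))[:,:,::-1])
E
```

```text
17.775 [ 0.53311549 -0.35288993  0.11691135] [ 0.00293626  0.00249032 -0.00138197  0.00111756  0.00047178  0.0027649
 -0.00021717] [-0.41587308 -0.62999827 -5.6716799 ] 0.044278925251585784 [ 0.1 -0.1  1.6]
```

View pics/fin.png

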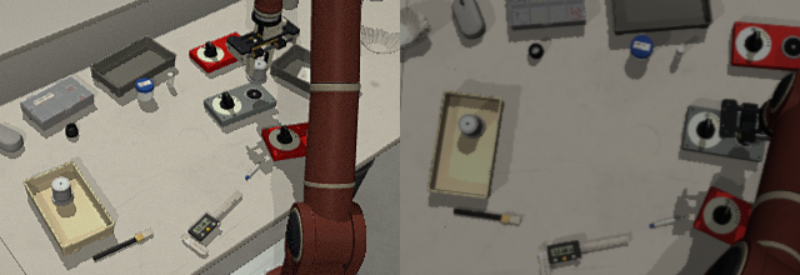

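The light cartridge stands in the tray at (62,188) left and (470,125) right. The heavy one is held upright over the sensor at (258,66). Handing in.

```bash
python3 -c "
from cell import manip
print(manip.sign_off())"
```

```text
the job is handed in; nothing more can be done
None
```

I handed the job in at about 18 s of the 72 s limit: the knob is at its zero stop, the lighter cartridge (about 2 N) stands in the tray, and the heavier one (about 5 N) is held upright and still about 8 cm above the sensor face; no verdict was returned.

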